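# Flip the stock tags of the brownie bins

## Robot

A 6-joint arm with a two-finger parallel gripper is mounted at the origin on a cart in front of the work surface, level with it; the furniture and walls round the work are solid. World frame = base frame: x ahead of the robot, y to its left, z up, the work surface at z = 0. Lengths are in m, angles in rad, forces in N, time in s.
With the tool pointing down it reaches from about 0.25 to 0.8 m from the base axis. Payload 3.9 kg.
Tool frame: the origin (TCP) lies midway between the tips of the shut fingers; the grasp point (between the pads) lies 19 mm behind it (env.hold_point_z is the distance from the TCP to the grasp point, in m); z points along the fingers, x is the direction in which the jaws open and shut, and the axes are right-handed (so a half turn about z gives the same grasp; the last joint's range is limited). The gripper opens to 85 mm and grips with 20 to 120 N. Pads are 22 mm wide; open, the fingers measure 114 mm over their backs; the gripper's body (76 mm by 85 mm) begins 54 mm behind the grasp point. The pads swing forward as they close: fully open they stand 13 mm farther back than shut.
Start: joints at [-1.303, 0.26, -0.138, 1.173, 0, 1.571], TCP at [0.139, -0.506, 0.231] pointing down, gripper open.
Joint ranges: [-2.78, 2.78], [-0.83, 1.72], [-1.28, 1.37], [-1.9, 2.12], [-1.57, 1.48], [-3.14, 3.14]. Speed limits (rad/s): [2.57, 2.57, 3.14, 3.14, 3.14, 3.14].

## Interface

Orientations are given as a unit quaternion [w, x, y, z].
In Python, from bench import env gives the robot as it stands. The module is installed in compiled form; this text tells all that it offers.
- The arm moves only by the tool carry_out, never from a script. Its argument "increments" is a list that holds one entry, the list of rows, each a list of 7 numbers: the shift along the tool's x, y, z normalised to -1 to 1, where 1 is 4 cm, then the turn, a rotation vector about the tool's x, y, z normalised to -1 to 1, where 1 is 0.1 rad, then the closure, from 0 (fully open) to 1 (shut). A call has 1 to 20 rows; each row shifts and turns the commanded pose from where the row before left it, along the tool's axes as they then stand; what a row does not reach is not made up. A row lasts 1/12 s, in which the tool goes at most 41.7 mm and 7.16 degrees, less where a joint would pass 70% of its speed; a pose out of reach is approached as far as the arm can. A call with a number of a shift or a turn outside -1 to 1 is refused whole. A call with a gripper value outside its range is refused whole. The fingers move at their own pace and stop on an object; "force" is the grip in N (left out, the last holds). Time passes only in rows, so rows that do not move let the fingers close. It gives the time, the measured TCP pose, the force and the opening at its end, in the units of the state.
- env.sense(): the state, without advancing time (a new reading comes with each control period).
- env.get_image(name): name is "side" or "top" or "wrist"; returns a dict with "color" (420x560x3 uint8, blue, green, red), "depth" (420x560 float32, m along the optical axis (not along the pixel's ray), 0 where there is no reading), "fx", "fy", "cx", "cy" (pixels), "k1" (the pictures are not rectified: a ray, as slopes to the right and down, at radius r is drawn at 1 + k1 r^2 times it, then the intrinsics apply), "R" (3x3) and "t" (3): a world point X has camera coordinates R X + t. Camera axes: x right, y down, z forward; pixel columns grow to the right and rows downward; lengths in m; the calibration is good to about 2 mm. A picture is of the moment at which its call begins.
- env.finish_job(): hands the job in, once; it reports no verdict.
The state is a dict: "t": time; "joints": joint angles; "qvel": joint speeds; "tau": joint torques, N m; "tool_pos": TCP position; "tcp_rot": TCP orientation; "wrist_force": force on the tool from outside, world axes, zero at the start; "wrist_torque": the same for the moment, N m; "gripper_width": opening from 0.0 (shut) to 1.0 (fully open).
Only numpy, scipy, OpenCV 4.12 (cv2) and the standard library are available. Lean on these libraries where they do the work, as an engineer would, in place of code of your own. Each camera call takes 0.05 s, during which the arm holds its last target.

## Task

Set the black flip tags on the three small wooden bins to match the stock: every bin with a brownie in it must show its tag's white ring (tag leaning to the right), and the empty bin must show the white bar (tag leaning to the left). Gently push each wrong tag over with a fingertip until it falls against its other stop; do not pinch the tags, do not push against the glass behind, and leave the brownies and everything else where they are.

Things in the scene. Friction and masses are not known exactly. Their poses are not given: they have to be found in the camera images.
- runner: dark wooden strip lying flat on the worktop along its front edge, 96 (x) x 540 (y) x 3 mm, fixed; carries the three bins; origin at the centre of its underside, y axis along its length
- bin_a: open pale wooden bin, 88 (x) x 106 (y) x 28 mm outside, walls and floor 5 mm, fixed; origin at the centre of its underside, x axis to its rear (towards the glass), y axis to its left, z up. A flat steel bracket 36 mm wide on its front wall rises to 73 mm over the underside and carries a hinge pin and a black flip tag
- tag_a_pin (a point): point on the hinge axis of tag a, half way along its width; the axis runs along the x axis of bin_a, 64 mm over the bin's underside, 23 mm in front of the bin's middle
- tag_a (a joint): lean of the flip tag on bin_a: 0 upright; +0.62 rad (its stop) leans to the right (-y of its bin) with the white ring face up; -0.62 (its stop) leans to the left (+y) with the white bar face up. Nearly free hinge: once pushed past upright the tag falls to the other stop by itself
- tag_a_edge (a point): middle of the free edge of the black flip tag, a 40 g plate 36 mm wide (along the hinge axis), 52 mm long from axis to free edge, 5.6 mm thick. Its left face when upright bears a raised white ring 27 mm across, its right face a white straight bar 9 x 34 mm
- bin_b: open pale wooden bin, 88 (x) x 106 (y) x 28 mm outside, walls and floor 5 mm, fixed; origin at the centre of its underside, x axis to its rear (towards the glass), y axis to its left, z up. A flat steel bracket 36 mm wide on its front wall rises to 73 mm over the underside and carries a hinge pin and a black flip tag
- tag_b_pin (a point): point on the hinge axis of tag b, half way along its width; the axis runs along the x axis of bin_b, 64 mm over the bin's underside, 23 mm in front of the bin's middle
- tag_b (a joint): lean of the flip tag on bin_b: 0 upright; +0.62 rad (its stop) leans to the right (-y of its bin) with the white ring face up; -0.62 (its stop) leans to the left (+y) with the white bar face up. Nearly free hinge: once pushed past upright the tag falls to the other stop by itself
- tag_b_edge (a point): middle of the free edge of the black flip tag, a 40 g plate 36 mm wide (along the hinge axis), 52 mm long from axis to free edge, 5.6 mm thick. Its left face when upright bears a raised white ring 27 mm across, its right face a white straight bar 9 x 34 mm
- bin_c: open pale wooden bin, 88 (x) x 106 (y) x 28 mm outside, walls and floor 5 mm, fixed; origin at the centre of its underside, x axis to its rear (towards the glass), y axis to its left, z up. A flat steel bracket 36 mm wide on its front wall rises to 73 mm over the underside and carries a hinge pin and a black flip tag
- tag_c_pin (a point): point on the hinge axis of tag c, half way along its width; the axis runs along the x axis of bin_c, 64 mm over the bin's underside, 23 mm in front of the bin's middle
- tag_c (a joint): lean of the flip tag on bin_c: 0 upright; +0.62 rad (its stop) leans to the right (-y of its bin) with the white ring face up; -0.62 (its stop) leans to the left (+y) with the white bar face up. Nearly free hinge: once pushed past upright the tag falls to the other stop by itself
- tag_c_edge (a point): middle of the free edge of the black flip tag, a 40 g plate 36 mm wide (along the hinge axis), 52 mm long from axis to free edge, 5.6 mm thick. Its left face when upright bears a raised white ring 27 mm across, its right face a white straight bar 9 x 34 mm
- brownie_1: loose dark brownie, about 59 x 76 x 36 mm, lying in one of the bins, within 15 mm of the middle of the bin; origin at the centre of its underside
- brownie_2: loose dark brownie, about 59 x 76 x 36 mm, lying in one of the bins, within 15 mm of the middle of the bin; origin at the centre of its underside
- liner: flat sheet of paper 62 x 82 x 1 mm, fixed, all that lies in the empty bin
- ramekin: white round dish 82 mm across, 48 mm high, loose bystander at one end of the row; origin under its centre
- tape_roll: roll of tan tape 76 mm across, 18 mm high, lying flat, loose bystander at one end of the row; origin under its centre
- sugar_shaker: white sugar shaker 67 mm across, 114 mm high, loose bystander on the right; origin under its centre
- order_pad: order pad 130 x 85 x 16 mm, loose bystander on the far right; origin under its centre
- tongs: steel tongs lying flat, 49 x 239 x 24 mm, loose bystander on the left; origin under its centre
- glass_face (a point): point at the foot of an upright clear glass pane right behind the bins, fixed, standing along y from y = -0.38 past the left end of the work and 555 mm high; the point lies on its face towards the robot (a plane of constant x), about 77 mm behind the middle of the tags; keep gripper and wrist clear of it

How it is judged:
At the end, for the whole second after the job is handed in: Each tag whose bin holds a brownie (a brownie's centre within 45 mm of the bin's centre) leans right with its joint over 0.5 rad; the tag of the empty bin leans left with its joint under -0.5 rad (((horizontal distance between any of brownie_1, brownie_2 and bin_a below 0.045 m and value of joint tag_a above 0.5 rad) or (not (horizontal distance between any of brownie_1, brownie_2 and bin_a below 0.045 m) and value of joint tag_a below -0.5 rad)) and ((horizontal distance between any of brownie_1, brownie_2 and bin_b below 0.045 m and value of joint tag_b above 0.5 rad) or (not (horizontal distance between any of brownie_1, brownie_2 and bin_b below 0.045 m) and value of joint tag_b below -0.5 rad)) and ((horizontal distance between any of brownie_1, brownie_2 and bin_c below 0.045 m and value of joint tag_c above 0.5 rad) or (not (horizontal distance between any of brownie_1, brownie_2 and bin_c below 0.045 m) and value of joint tag_c below -0.5 rad))); the robot touches nothing.
It fails at once if the glass is pushed with more than 20 N (contact force between any of the arm, the fingers and glass_screen_c0 above 20 N).
It fails at once if a brownie is lifted or shoved about in its bin (more than 20 mm) (distance of any of brownie_1, brownie_2 from where it was at the start of the episode above 0.02 m).
It fails at once if a bystander (ramekin, tape roll, shaker, pad, tongs) is moved more than 20 mm (distance of any of ramekin, tape_roll, sugar_shaker, order_pad, tongs from where it was at the start of the episode above 0.02 m).
It fails at once if a tag is pinched: both its faces are pressed by the fingers at once (over 2 N each) ((contact force between the fingers and tag_a_c0 above 2 N and contact force between the fingers and tag_a_c1 above 2 N) or (contact force between the fingers and tag_b_c0 above 2 N and contact force between the fingers and tag_b_c1 above 2 N) or (contact force between the fingers and tag_c_c0 above 2 N and contact force between the fingers and tag_c_c1 above 2 N)).
It fails at once if a tag is pressed with more than 20 N (contact force between any of the arm, the fingers and tag_a_c0 above 20 N or contact force between any of the arm, the fingers and tag_a_c1 above 20 N or contact force between any of the arm, the fingers and tag_b_c0 above 20 N or contact force between any of the arm, the fingers and tag_b_c1 above 20 N or contact force between any of the arm, the fingers and tag_c_c0 above 20 N or contact force between any of the arm, the fingers and tag_c_c1 above 20 N).
It also fails if it takes over 45 s, if anything falls off the work surface, if the arm or the gripper's body presses on something with over 40 N, if the wrist force passes 120 N, or if a joint passes its speed limit or range.

## Working session

There is one attempt and no reset: what is moved stays moved. The work goes in short steps, Python scripts to look and compute and a tool call to move; the robot and the scene stay as the last step left them, time stands still between calls to the robot, and variables do not carry over. Pictures are saved under pics/ and viewed, and the job is handed in when it is done.

Besides the shell and the picture viewer there is one more tool, called after "Request:" as name(argument=value, ...) on one line, values as JSON. carry_out: Moves the arm, as the interface text tells. Scaled input: -1 to 1 covers 4 cm each way for a shift and 0.1 rad each way for a turn. Its arguments: {"type":"object","properties":{"increments":{"type":"array"},"force":{"type":"number"}},"required":["increments"]}

```bash
mkdir -p pics
cat > h.py <<'E'
import numpy as np, cv2
from bench import env
def snap(n,f):
    d=env.get_image(n); cv2.imwrite('pics/'+f,d['color']); np.savez('pics/'+f+'.npz',**d); return d
def world(d,u,v,z=None):
    # depth based world points
    K=np.array([[d['fx'],0,d['cx']],[0,d['fy'],d['cy']],[0,0,1.]])
    p=np.array([[(u-d['cx'])/d['fx'],(v-d['cy'])/d['fy']]])
    s=p[0].copy()
    for _ in range(20): s=p[0]/(1+d['k1']*(s@s))
    ray=d['R'].T@np.array([s[0],s[1],1]); c=-d['R'].T@d['t']
    if z is None: return c+ray*d['depth'][int(round(v)),int(round(u))]
    return c+ray*(z-c[2])/ray[2]
E
python3 - <<'E'
from h import *
for n in('side','top','wrist'):
    d=snap(n,n+'0.png'); print(n,d['fx'],d['k1'],-d['R'].T@d['t'],d['R'][2])
print(env.sense())
E
```

```text
side 400.8156841076288 -0.08707939519870198 [-0.32564929  1.38682944  0.79147086] [ 0.46826695 -0.78509084 -0.40541145]
top 395.66706482360786 -0.006778924620191922 [ 3.07796328e-01 -7.73894100e-04  1.48286133e+00] [ 0.14071171  0.00501957 -0.99003789]
wrist 326.9087801827544 -0.04966935721879754 [ 0.21071604 -0.48614931  0.37289098] [-0.28555752 -0.07657792 -0.95529719]
{'t': 0.15, 'joints': array([-1.30298086e+00,  2.60555452e-01, -1.39086988e-01,  1.17272142e+00,
       -9.16163409e-07,  1.57078980e+00]), 'qvel': array([-0.00199489, -0.00280528,  0.0040985 , -0.0016353 , -0.0011286 ,
       -0.00117551]), 'tau': array([-6.28795533e-05, -4.06005871e+01,  2.54165876e+01,  1.26816885e-02,
       -2.75521285e-05, -4.86979673e-06]), 'tool_pos': array([ 0.13878511, -0.50576357,  0.23063903]), 'tcp_rot': array([-4.74891929e-04,  7.95182660e-01, -6.06369460e-01, -6.23512261e-04]), 'wrist_force': array([0.07553911, 0.27490174, 0.53781975]), 'wrist_torque': array([-0.00899015,  0.00010976, -0.02929441]), 'gripper_width': 0.9985565610764356}
```

View pics/side0.png

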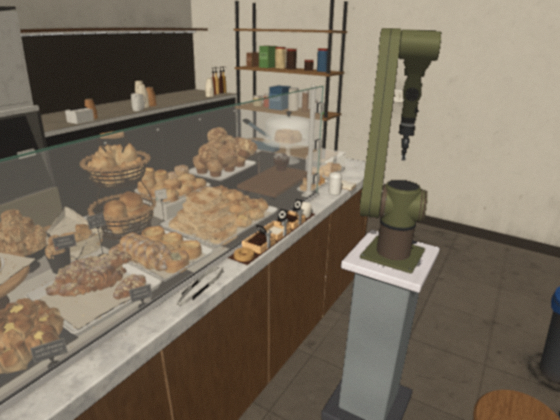

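View pics/top0.png

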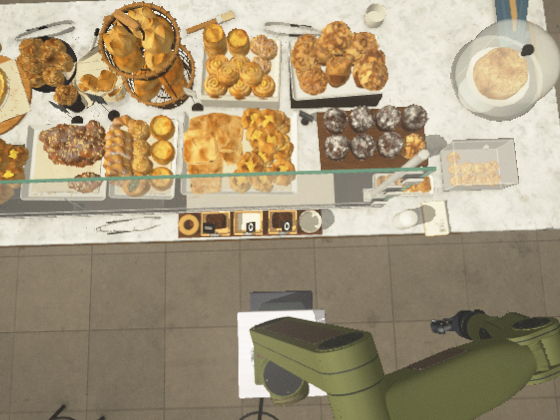

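View pics/wrist0.png

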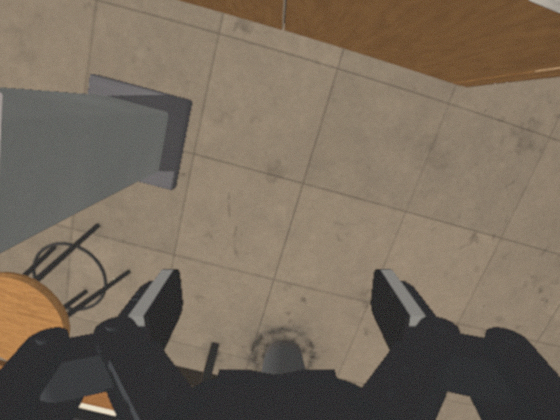

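Run:
```python
import cv2
a=cv2.imread('pics/top0.png');cv2.imwrite('pics/topz.png',cv2.resize(a[195:250,165:335],None,fx=4.7,fy=4.7,interpolation=2))
a=cv2.imread('pics/side0.png');cv2.imwrite('pics/sidez.png',cv2.resize(a[190:270,225:335],None,fx=7,fy=7,interpolation=2))
```

```text
(no output)
```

View pics/topz.png

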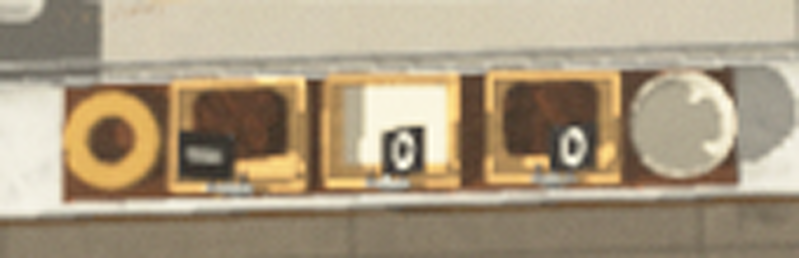

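View pics/sidez.png

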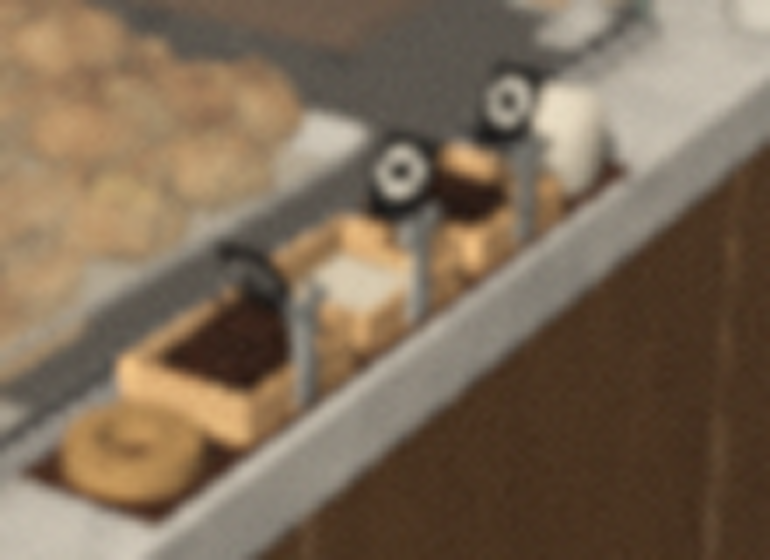

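The zoomed top view (4.7x from column 165, row 195) shows three bins:
- **Left bin:** brownie, with its tag leaning left and showing the bar at about (207,228). This is wrong.
- **Middle bin:** paper liner, with its ring leaning right at about (251,227). This is wrong.
- **Right bin:** brownie, with its ring leaning right at about (287,226). This is correct.

The side view agrees. Next I'll measure positions.

Run:
```python
from h import *
d=dict(np.load('pics/top0.png.npz'))
c=d['color'];hsv=cv2.cvtColor(c,cv2.COLOR_BGR2HSV)
f=lambda U,V:(165+U/4.7-.4,195+V/4.7-.4)
# outer corners of bins in zoom (top rim z=.031)
for n,q in dict(L=[(170,82),(306,80),(306,190),(170,192)],M=[(323,76),(461,73),(461,186),(323,188)],R=[(486,73),(620,70),(620,183),(486,186)]).items():
    P=np.array([world(d,*f(*p),.031)[:2] for p in q]);print(n,P.round(3).tolist(),P.mean(0).round(4))
for n,q in dict(tagL=(205,155),ringM=(405,150),ringR=(573,147),).items():
    u,v=f(*q);print(n,world(d,u,v,.09).round(3),world(d,u,v).round(3))
for n,q in dict(brL=(230,187),brM=(388,183),brR=(553,180)).items():
    u,v=f(*q);print(n,world(d,u,v,.076).round(3),world(d,u,v).round(3))
for n,q in dict(roll=(112,139),ram=(684,125)).items():
    u,v=f(*q);print(n,world(d,u,v,.03).round(3))
print('glass',[world(d,*p,.555).round(3) for p in [(100,180),(200,176),(300,172)]],[world(d,*f(*p),0).round(3) for p in [(100,78),(700,45),(400,60)]])
```

```text
L [[0.519, 0.286], [0.517, 0.179], [0.43, 0.18], [0.432, 0.287]] [0.4746 0.233 ]
M [[0.52, 0.165], [0.519, 0.056], [0.43, 0.059], [0.431, 0.167]] [0.4751 0.1117]
R [[0.518, 0.037], [0.518, -0.069], [0.428, -0.066], [0.429, 0.039]] [ 0.4734 -0.0148]
tagL [0.454 0.248 0.09 ] [0.454 0.248 0.09 ]
ringM [0.453 0.098 0.09 ] [0.453 0.097 0.096]
ringR [ 0.452 -0.029  0.09 ] [ 0.451 -0.029  0.098]
brL [0.43  0.232 0.076] [0.431 0.233 0.071]
brM [0.43  0.112 0.076] [0.43  0.112 0.073]
brR [ 0.428 -0.013  0.076] [ 0.429 -0.013  0.074]
roll [0.475 0.332 0.03 ]
ram [ 0.473 -0.118  0.03 ]
glass [array([0.528, 0.426, 0.555]), array([0.53 , 0.184, 0.555]), array([ 0.533, -0.056,  0.555])] [array([0.528, 0.349, 0.   ]), array([ 0.541, -0.136,  0.   ]), array([0.536, 0.107, 0.   ])]
```

Request:
carry_out(increments=[[[0,0,0,0,0,-1,1],[0,0,0,0,0,-1,1],[0,0,0,0,0,-1,1],[0,0,0,0,0,-1,1],[0,0,0,0,0,-1,1],[0,0,0,0,0,-1,1],[0,0,0,0,0,-1,1],[0,0,0,0,0,-1,1],[0,0,0,0,0,-1,1],[0,0,0,0,0,-1,1],[0,0,0,0,0,-1,1],[0,0,0,0,0,-1,1],[0,0,0,0,0,-1,1],[0,0,0,0,0,0,1]]], force=20)

```text
t: 1.32
tool_pos: [0.1388, -0.506, 0.231]
tcp_rot: [-0.0, 1.0, -0.001, -0.0]
wrist_force: [-1.0, -0.4, -0.2]
gripper_width: 0.002
```

Request:
carry_out(increments=[[[0.33,-0.69,0,0,0,0,1],[0.33,-0.69,0,0,0,0,1],[0.33,-0.69,0,0,0,0,1],[0.33,-0.69,0,0,0,0,1],[0.33,-0.69,0,0,0,0,1],[0.33,-0.69,0,0,0,0,1],[0.33,-0.69,0,0,0,0,1],[0.33,-0.69,0,0,0,0,1],[0.33,-0.69,0,0,0,0,1],[0.33,-0.69,0,0,0,0,1],[0.33,-0.69,0,0,0,0,1],[0.33,-0.69,0,0,0,0,1],[0.33,-0.69,0,0,0,0,1],[0.33,-0.69,0,0,0,0,1],[0.33,-0.69,0,0,0,0,1],[0.33,-0.69,0,0,0,0,1],[0.33,-0.69,0,0,0,0,1],[0.33,-0.69,0,0,0,0,1],[0.33,-0.69,0,0,0,0,1],[0.33,-0.69,0,0,0,0,1]]])

```text
t: 2.98
tool_pos: [0.4048, 0.0465, 0.2313]
tcp_rot: [0.0, 1.0, -0.003, 0.0]
wrist_force: [0.9, 0.0, -0.3]
gripper_width: 0.001
```

Run:
```python
from h import *
print(env.sense())
for n in('wrist','side'):
    d=snap(n,n+'1.png'); 
cv2.imwrite('pics/side1z.png',cv2.resize(d['color'][150:270,200:360],None,fx=4.8,fy=4.8,interpolation=2))
```

```text
{'t': 2.9833, 'joints': array([ 1.14508798e-01,  5.85624745e-02, -3.87587902e-01,  1.12454677e+00,
       -1.51631235e-04,  1.69069617e+00]), 'qvel': array([ 0.78574756,  0.32942664,  0.35393673,  0.01849186, -0.00588016,
        0.78109842]), 'tau': array([ -3.00918169, -30.81825614,  23.72105062,   0.22213503,
         0.14398752,  -0.61978703]), 'tool_pos': array([0.40481008, 0.04650908, 0.23129133]), 'tcp_rot': array([ 6.94968472e-05,  9.99996363e-01, -2.69552439e-03,  5.81133963e-05]), 'wrist_force': array([ 0.88093639,  0.04368197, -0.30808639]), 'wrist_torque': array([0.03462082, 0.01747334, 0.0335968 ]), 'gripper_width': 0.0005690097522296991}
```

View pics/wrist1.png

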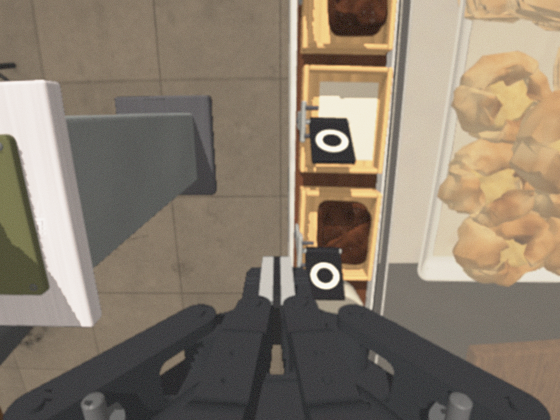

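View pics/side1z.png

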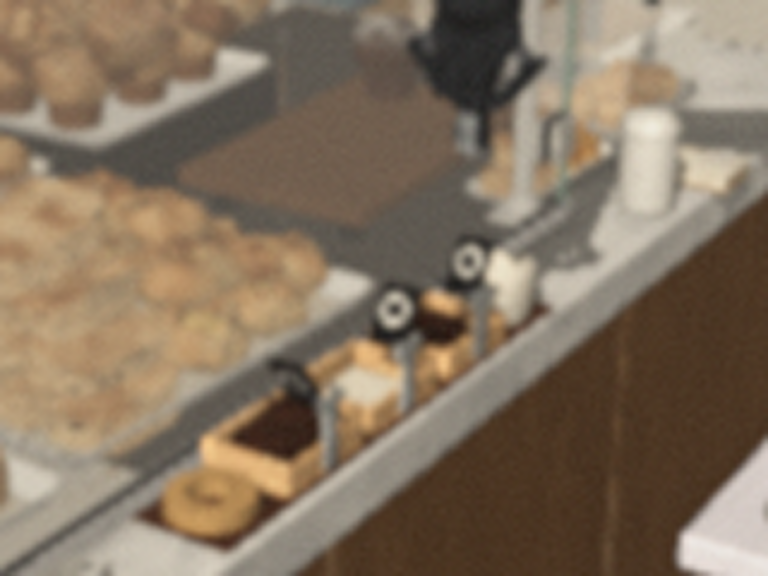

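The wrist view confirms it: the middle bin (liner) has its ring at (332,140), and the right bin (brownie) has its ring at (324,276). I'll check those positions with this closer view.

Run:
```python
from h import *
print(env.sense()['tool_pos'])
d=dict(np.load('pics/wrist1.png.npz'))
for n,p in dict(ringM=(332,140),ringR=(324,276),edgeM1=(323,165),edgeM2=(355,162),rootM1=(309,119),rootM2=(346,118)).items(): print(n,world(d,*p,.092).round(4),world(d,*p).round(4))
for p in [(304,66),(393,66),(384,173),(300,172)]: print(world(d,*p,.031).round(4))
```

```text
[0.40663363 0.04811955 0.23126703]
ringM [0.4513 0.0979 0.092 ] [0.4511 0.0981 0.0934]
ringR [ 0.4492 -0.0305  0.092 ] [ 0.4488 -0.0291  0.0945]
edgeM1 [0.4444 0.0767 0.092 ] [0.4555 0.0642 0.0138]
edgeM2 [0.472  0.0792 0.092 ] [0.4678 0.0818 0.1096]
rootM1 [0.4314 0.1152 0.092 ] [0.4338 0.1147 0.0669]
rootM2 [0.4623 0.116  0.092 ] [0.4672 0.1155 0.0681]
[0.4314 0.164  0.031 ]
[0.5187 0.1643 0.031 ]
[0.5185 0.0582 0.031 ]
[0.4289 0.0596 0.031 ]
```

Request:
carry_out(increments=[[[0.5,0,0,0,0,0,1],[0.5,0,0,0,0,0,1],[0,0,0.48,0,0,0,1],[0,0,0.48,0,0,0,1],[0,0,0.48,0,0,0,1],[0,0,0.48,0,0,0,1],[0,0,0.48,0,0,0,1],[0,0,0.48,0,0,0,1],[0,0,0.48,0,0,0,1],[0,0,0,0,0,0,1],[0,0,0,0,0,0,1]]])

```text
t: 4.0
tool_pos: [0.4431, 0.0441, 0.0963]
tcp_rot: [0.0, 1.0, -0.002, -0.002]
wrist_force: [0.3, 0.0, -0.5]
gripper_width: -0.001
```

Run:
```python
from h import *
snap('wrist','wrist2.png')
```

```text
(no output)
```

View pics/wrist2.png

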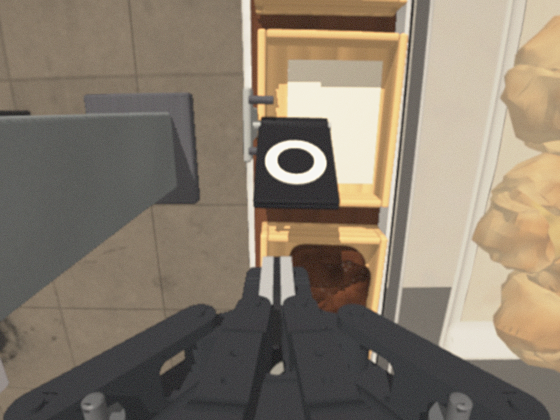

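The shut fingertips at (277,262) are lined up with the tag's free edge at (296,205), with a clear gap between them. I'll push slowly towards +y.

Request:
carry_out(increments=[[[0,-0.15,0,0,0,0,1],[0,-0.15,0,0,0,0,1],[0,-0.15,0,0,0,0,1],[0,-0.15,0,0,0,0,1],[0,-0.15,0,0,0,0,1],[0,-0.15,0,0,0,0,1],[0,-0.15,0,0,0,0,1],[0,-0.15,0,0,0,0,1],[0,-0.15,0,0,0,0,1],[0,-0.15,0,0,0,0,1],[0,-0.15,0,0,0,0,1],[0,0,0,0,0,0,1],[0,0,0,0,0,0,1],[0,0,0,0,0,0,1]]])

```text
t: 5.22
tool_pos: [0.4447, 0.1107, 0.0969]
tcp_rot: [0.0, 1.0, -0.001, -0.0]
wrist_force: [0.4, 0.1, -0.1]
gripper_width: 0.002
```

Run:
```python
from h import *
snap('wrist','wrist3.png')
```

```text
(no output)
```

View pics/wrist3.png

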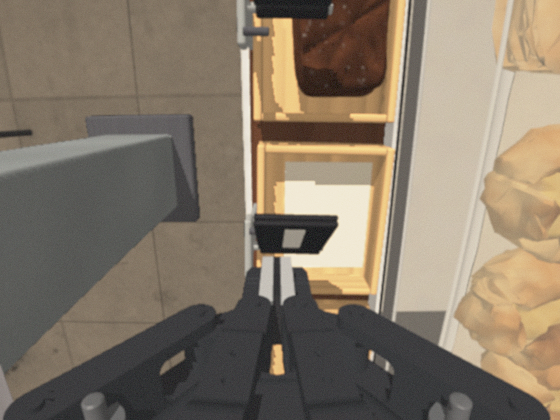

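Request:
carry_out(increments=[[[0,0.3,0,0,0,0,1],[0,0,-0.65,0,0,0,1],[0,0,-0.65,0,0,0,1],[0,0,-0.65,0,0,0,1],[0,0,-0.65,0,0,0,1],[0,-0.5,0,0,0,0,1],[0,-0.5,0,0,0,0,1],[0,-0.5,0,0,0,0,1],[0,-0.5,0,0,0,0,1],[0,-0.5,0,0,0,0,1],[0,-0.5,0,0,0,0,1],[0,-0.5,0,0,0,0,1],[0,-0.5,0,0,0,0,1],[0,-0.5,0,0,0,0,1],[0,-0.5,0,0,0,0,1],[0,0,0,0,0,0,1],[0,0,0,0,0,0,1]]])

```text
t: 6.68
tool_pos: [0.4453, 0.2991, 0.2006]
tcp_rot: [0.0, 1.0, -0.001, -0.0]
wrist_force: [-0.1, -1.2, -0.8]
gripper_width: -0.001
```

Run:
```python
from h import *
snap('wrist','wrist4.png')
d=snap('side','side4.png')
cv2.imwrite('pics/side4z.png',cv2.resize(d['color'][150:270,200:360],None,fx=4.8,fy=4.8,interpolation=2))
```

```text
(no output)
```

View pics/side4z.png

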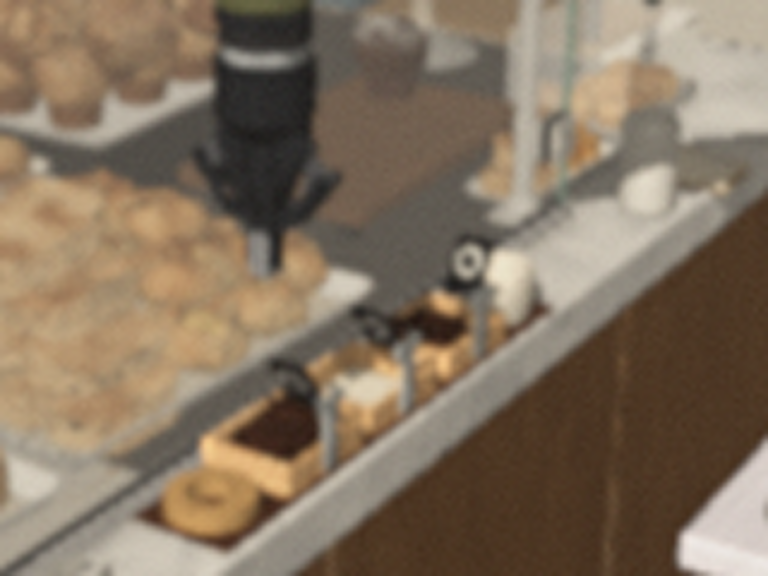

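View pics/wrist4.png

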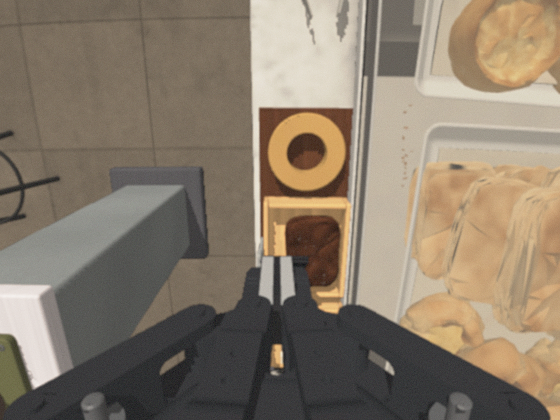

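The side view shows the middle tag now leaning left like the left one. The wrist view shows the fingers to the left of the left tag, above the bin. Next I descend and push towards -y.

Request:
carry_out(increments=[[[0,0,0.43,0,0,0,1],[0,0,0.43,0,0,0,1],[0,0,0.43,0,0,0,1],[0,0,0.43,0,0,0,1],[0,0,0.43,0,0,0,1],[0,0,0.43,0,0,0,1],[0,0,0,0,0,0,1],[0,0,0,0,0,0,1]]])

```text
t: 7.45
tool_pos: [0.4446, 0.2973, 0.0972]
tcp_rot: [0.001, 1.0, -0.002, -0.001]
wrist_force: [0.5, 0.2, -0.5]
gripper_width: 0.0
```

Request:
carry_out(increments=[[[0,0.15,0,0,0,0,1],[0,0.15,0,0,0,0,1],[0,0.15,0,0,0,0,1],[0,0.15,0,0,0,0,1],[0,0.15,0,0,0,0,1],[0,0.15,0,0,0,0,1],[0,0.15,0,0,0,0,1],[0,0.15,0,0,0,0,1],[0,0.15,0,0,0,0,1],[0,0.15,0,0,0,0,1],[0,0.15,0,0,0,0,1],[0,0,0,0,0,0,1],[0,0,0,0,0,0,1],[0,0,0,0,0,0,1]]])

```text
t: 8.62
tool_pos: [0.4453, 0.2329, 0.0978]
tcp_rot: [-0.0, 1.0, -0.002, 0.0]
wrist_force: [0.5, -0.2, 0.1]
gripper_width: 0.001
```

Run:
```python
from h import *
d=snap('side','side5.png')
cv2.imwrite('pics/side5z.png',cv2.resize(d['color'][150:270,200:360],None,fx=4.8,fy=4.8,interpolation=2))
```

```text
(no output)
```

View pics/side5z.png

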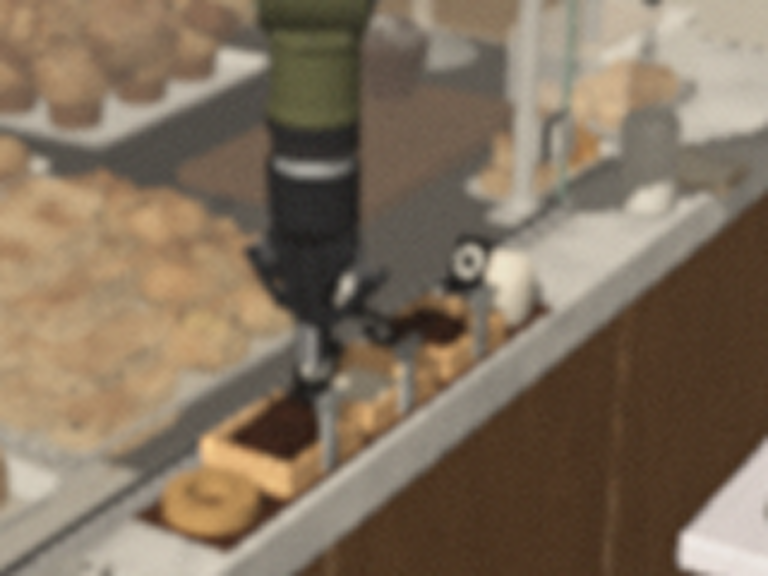

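The fingers hide the left tag, so I'll back off, rise and check.

Request:
carry_out(increments=[[[0,-0.3,0,0,0,0,1],[0,0,-0.65,0,0,0,1],[0,0,-0.65,0,0,0,1],[0,0,-0.65,0,0,0,1],[0,0,-0.65,0,0,0,1],[0,0,-0.65,0,0,0,1],[-0.5,0,0,0,0,0,1],[-0.5,0,0,0,0,0,1],[-0.5,0,0,0,0,0,1],[-0.5,0,0,0,0,0,1],[-0.5,0,0,0,0,0,1],[0,0,0,0,0,0,1],[0,0,0,0,0,0,1]]])

```text
t: 9.75
tool_pos: [0.3447, 0.246, 0.228]
tcp_rot: [-0.0, 1.0, -0.0, 0.0]
wrist_force: [-0.9, -0.1, 0.1]
gripper_width: -0.003
```

Run:
```python
from h import *
d=snap('side','side6.png')
e=snap('top','top6.png')
a=cv2.resize(d['color'][190:270,225:335],(560,407),interpolation=2)
b=cv2.resize(e['color'][195:250,165:335],(560,181),interpolation=2)
cv2.imwrite('pics/c6.png',np.vstack([a,b]))
```

```text
(no output)
```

View pics/c6.png

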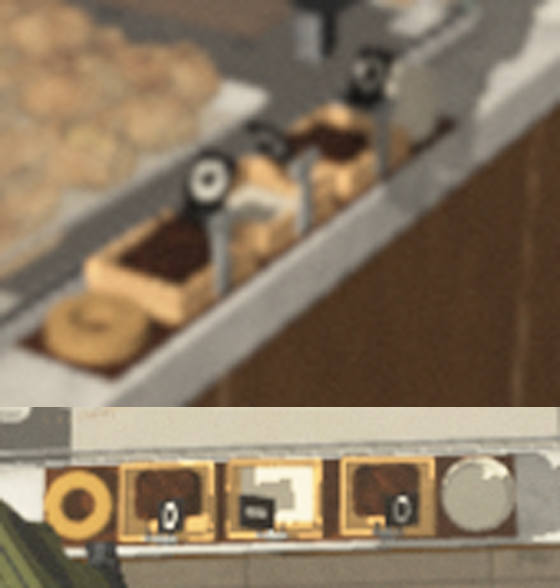

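The top view shows the ring on the left bin (170,515), the bar on the middle bin (257,513) and the ring on the right bin (402,510). Each tag leans the way it should, and the brownies and bystanders are where they were.

Run:
```python
from bench import env
s=env.sense();print(s['qvel'].round(4),s['wrist_force'])
print(env.finish_job())
```

```text
[-0.0114  0.0091  0.0056  0.0002  0.0008 -0.    ] [ 0.16306689 -0.10418891 -0.18102623]
the job is handed in; nothing more can be done
None
```

I flipped the two wrong tags and handed the job in at about 10 s of the 45 s allowed; `env.finish_job()` gave no verdict. With the fingers shut, I pushed the middle tag (empty bin) left to show its bar, then the left tag (brownie) right to show its ring. The right tag was already correct, so I left it alone.

**Final check:** the top and side pictures show ring, bar, ring from left to right, with each tag leaning the correct way. The brownies, tape roll and ramekin look unmoved. I did not re-check the shaker, pad and tongs in the last close-up, but the arm never went near them. At hand-in the arm was clear of everything, about 0.23 m up and drawn back from the bins. Every wrist force reading was about 1.5 N or less, though these came only at the end of each move. I judged the leans by eye rather than measuring the angles, and no checks disagreed.

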